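Hang a slotted shelf bracket on its headed pin

TASK

Take the small grey hanging shelf that has the slot open at its side edge (not the one with the closed hole) and hang it on the headed pin of the upright stand: slide the slot sideways over the pin, behind the pin's head, until the pin stops at the end of the slot, then let the shelf down so that the pin sits fully home in the notch above, and let go so that it hangs upright by itself. Be gentle: keep the shelf upright all the time, do not force it against the stand, and leave the other shelf and everything else where they stand.

Things in the scene. Friction and masses are not known exactly. Their poses are not given: they have to be found in the camera images.
- slot_shelf: Loose grey hanging shelf with the side slot, 0.21 to 0.38 kg, upright on the table. Origin: underside, mid back plate; x normal to the plate, y along its width, z up. Back plate 6 mm thick (x -3..3), y -40..40, z 0..140 mm; above it a grip tab, also 6 mm thick, y -18..18, z 140..188. At the bottom a 6 mm shelf board runs toward -x to x = -55, ending in a 16 mm high lip.
- slot_mouth (a point): Point at (0, 40, 105 mm) of slot_shelf, same axes: middle of the slot's open mouth in the +y side edge. The straight part of the slot is 14 mm high (z 98..112) and runs from here to its closed end at y = -7; over the outer 10 mm the mouth flares to about 24 mm high. With the pin against the closed end its axis is at y = -2 of the shelf.
- notch_seat (a point): Point at (0, 0, 121 mm) of slot_shelf, same axes. At the slot's closed end a notch 14 mm wide (y -7..7) goes on upward from the slot to z = 126 mm; this point is where the axis of the 10 mm pin lies when it is fully home at the top of the notch, the shelf then being 16 mm lower than with the pin in mid slot.
- grip_tab (a point): Point at (0, 0, 170 mm) of slot_shelf, same axes: on the grip tab. Take the tab here from above, fingers closing along x across its 6 mm thickness. A sideways push of more than about 6 N at the slot makes the shelf pivot in the fingers.
- stand: Stand, fixed to the table. Origin: underside of the base, below the front face of the panel; -x is its front (toward the robot), y to the left, z up. Base board 12 mm thick (x -45..40, y -100..100 mm); upright flat aluminium panel with its front face at x = 0 (6 mm thick), y -85..85, up to z = 177 mm. The shelf goes in from the -y side, sliding toward +y along the panel's front.
- pin_line (a point): Point at (0, 0, 162 mm) of the stand, same axes: middle of a groove in the panel. The rigid 10 mm steel pin sticks out toward -x at this height but is clamped anywhere from 50 mm left to 50 mm right of this point (stand y), other each time and not measured: find it by feel or by eye. Its round head, 24 mm across, spans x = -13..-19 mm, leaving 13 mm between panel and head.
- hole_shelf: The other loose hanging shelf: same size, shape and material, but with a closed 14 mm hole, 117 mm up in the middle, instead of a slot. Origin as for slot_shelf. To be left alone. The two shelves may stand in either place.
- tape_roll: Loose roll of clear tape lying flat, 97 mm across, 48 mm high, origin under its centre; a bystander.
- mug_green: Loose green mug, 86 mm across, 94 mm high, origin under its middle; a bystander.
- stapler_blue: Loose blue stapler, 36 x 151 x 49 mm, origin under its middle; a bystander.

How it is judged:
On the way, in this order (a step that is already met when the one before it is completed fails the run):
1. the slotted shelf is lifted off the table (height (world z) of slot_shelf above 0.02 m and contact force between slot_shelf and the fingers above 1 N), for 0.1 s.
2. the slotted part of the shelf is in between panel and head, about the pin (y of notch_seat in the frame of stand between -0.06 and 0.06 m and x of notch_seat in the frame of stand between -0.015 and 0 m and z of notch_seat in the frame of stand below 0.183 m), for 0.1 s.
At the end, for the whole second after the job is handed in: The slotted shelf hangs at rest on the stand's pin, between panel and head, released: its notch seat point is at the pin's height (162 mm above the stand's underside, -5 to +4 mm) and within 56 mm sideways of the stand's middle, and the shelf is upright within 0.13 rad (z of notch_seat in the frame of stand between 0.157 and 0.166 m and y of notch_seat in the frame of stand between -0.056 and 0.056 m and x of notch_seat in the frame of stand between -0.015 and 0 m and angle between slot_shelf's own z axis and vertical below 0.13 rad and contact force between slot_shelf and stand above 0.8 N and contact force between slot_shelf and the fingers below 0.1 N and linear speed of slot_shelf below 0.02 m/s); the robot touches nothing.
It fails at once if the slotted shelf is forced against the stand with more than 20 N (contact force between slot_shelf and stand above 20 N).
It fails at once if the slotted shelf is tipped by more than 0.13 rad (7 degrees) (angle between slot_shelf's own z axis and vertical above 0.13 rad).
It fails at once if the other shelf is moved by more than 30 mm or tipped (distance of hole_shelf from where it was at the start of the episode above 0.03 m or angle between hole_shelf's own z axis and vertical above 0.5 rad).
It fails at once if the tape roll, the mug or the stapler is moved by more than 30 mm (distance of any of tape_roll, mug_green, stapler_blue from where it was at the start of the episode above 0.03 m).
It also fails if it takes over 61 s, if anything falls off the work surface, if the arm or the gripper's body presses on something with over 40 N, if the wrist force passes 120 N, or if a joint passes its speed limit or range.

ROBOT

A 7-joint arm with a two-finger parallel gripper is mounted at the origin on a cart in front of the work surface, level with it; the furniture and walls round the work are solid. World frame = base frame: x ahead of the robot, y to its left, z up, the work surface at z = 0. Lengths are in m, angles in rad, forces in N, time in s.
With the tool pointing down it reaches from about 0.4 to 0.875 m from the base axis. Payload 19.3 kg.
Tool frame: the origin (TCP) lies at the very end of the fingers, on their centre line; the grasp point (between the pads) lies 19 mm behind it; z points along the fingers, y is the line along which they close (so a half turn about z gives the same grasp; the last joint's range is limited). The gripper opens to 85 mm and grips with 20 to 120 N. Pads are 22 mm wide; open, the fingers measure 114 mm over their backs; the gripper's body (76 mm by 85 mm) begins 54 mm behind the grasp point. The pads swing forward as they close: fully open they stand 13 mm farther back than shut.
Start: joints at [1.078, 0.521, -0.036, 1.599, 0.021, 1.021, -0.113], TCP at [0.256, -0.57, 0.231] pointing down, gripper open.
Joint ranges: [-2.91, 2.91], [-0.3, 2.13], [-1.5, 1.42], [0.17, 2.43], [-1.26, 4.41], [0.16, 1.93], [-2.52, 2.52]. Speed limits (rad/s): [1.89, 1.89, 2.39, 2.39, 3.01, 3.01, 3.01].

INTERFACE

Orientations are given as [roll, pitch, yaw] about the fixed x, y, z axes, in that order (R = Rz(yaw) Ry(pitch) Rx(roll)).
In Python, from workcell import monitor, viewer, bot gives the robot as it stands.
- The arm moves only by the tool move_arm, never from a script. Its arguments are lists of equal length, an entry for each row: "gripper": the opening, from 0 (shut) to 1 (fully open); "linear": the shift along the tool's x, y, z in cm, a list of three; "twist": the turn about the tool's z in degrees. A call has 1 to 8 rows; each row shifts and turns the commanded pose from where the row before left it, along the tool's axes as they then stand; what a row does not reach is not made up. A row lasts 1/10 s, in which the tool goes at most 50 mm and 8.59 degrees, less where a joint would pass 70% of its speed; a pose out of reach is approached as far as the arm can. A call with a gripper value outside its range is refused whole. The fingers move at their own pace and stop on an object; "squeeze" is the grip in N (left out, the last holds). Time passes only in rows, so rows that do not move let the fingers close. It gives the time, the measured TCP pose, the force, the opening and the grip force at its end, in the units of the state.
- monitor.observe(): the state, without advancing time (a new reading comes with each control period).
- viewer.grab_frame(name): name is "side" or "top"; returns a dict with "img" (384x512x3 uint8, red, green, blue), "K" (3x3 intrinsics, pixels), "k1" (the pictures are not rectified: a ray, as slopes to the right and down, at radius r is drawn at 1 + k1 r^2 times it, then the intrinsics apply), "eye" and "rotation" of the camera in the world. Camera axes: x right, y up, looking along -z (the intrinsics and any distortion apply to the point x, -y, -z); pixel columns grow to the right and rows downward; lengths in m; the calibration is good to about 2 mm. A picture is of the moment at which its call begins. There is no depth.
- bot.job_done(): hands the job in; it is judged then, once.
The state is a dict: "clock": time; "qpos": joint angles; "qd": joint speeds; "joint_efforts": joint torques, N m; "position": TCP position; "tool_rot": TCP orientation; "force": force on the tool from outside, world axes, zero at the start; "moment": the same for the moment, N m; "grip_width": finger opening in m; "finger_force": force on a finger pad.
Only numpy, scipy, OpenCV 4.12 (cv2) and the standard library are available. Lean on these libraries where they do the work, as an engineer would, in place of code of your own. Each camera call takes 0.05 s, during which the arm holds its last target. There are 200 camera calls.

## Working session

There is one attempt and no reset: what is moved stays moved. The work goes in short steps, Python scripts to look and compute and a tool call to move; the robot and the scene stay as the last step left them, time stands still between calls to the robot, and variables do not carry over. Pictures are saved under pics/ and viewed, at most 10 in all, crops included, and the job is handed in when it is done.

Besides the shell and the picture viewer there is one more tool, called after "Emit:" by a JSON object that holds its "fn" and its "kwargs", one argument or row to a line. move_arm: Moves the arm, as the interface text tells. Its arguments: {"type":"object","properties":{"gripper":{"type":"array"},"linear":{"type":"array"},"twist":{"type":"array"},"squeeze":{"type":"number"}},"required":["gripper","linear","twist"]}

```bash
mkdir -p pics
cat > h.py <<'E'
import numpy as np, cv2, pickle
from workcell import monitor, viewer, bot
def grab(n,tag):
    f=viewer.grab_frame(n); pickle.dump(f,open(f'pics/{tag}.pkl','wb')); cv2.imwrite(f'pics/{tag}.png',f['img'][:,:,::-1]); return f
def load(tag): return pickle.load(open(f'pics/{tag}.pkl','rb'))
def ray(f,uv):
    K=np.array(f['K']); d=cv2.undistortPoints(np.array([[uv]],float),K,np.array([f['k1'],0,0,0,0.]))[0,0]
    return np.array(f['eye']),np.array(f['rotation'])@np.array([d[0],-d[1],-1])
def onz(f,uv,z):
    e,d=ray(f,uv); return e+d*(z-e[2])/d[2]
def tri(f1,p1,f2,p2):
    a,u=ray(f1,p1);b,v=ray(f2,p2); s=np.linalg.lstsq(np.c_[u,-v],b-a,rcond=None)[0]
    return (a+u*s[0]+b+v*s[1])/2, np.linalg.norm(a+u*s[0]-b-v*s[1])
def proj(f,P):
    R=np.array(f['rotation']); c=R.T@(np.array(P)-np.array(f['eye'])); x,y=c[0]/-c[2],-c[1]/-c[2]
    s=1+f['k1']*(x*x+y*y); K=np.array(f['K']); return np.array([K[0,0]*x*s+K[0,2],K[1,1]*y*s+K[1,2]])
E
python3 - <<'E'
from h import *
a=grab('side','s0');b=grab('top','t0')
for f in(a,b): print(f['K'],f['k1'],f['eye'],f['rotation'])
print(monitor.observe())
big=np.vstack([a['img'],b['img']])
E
```

```text
[[479.26283866   0.         251.69815146]
 [  0.         479.26283866 196.12067307]
 [  0.           0.           1.        ]] -0.11457858235747685 [-0.04777463 -0.97192226  1.19796758] [ 0.84318374 -0.01067574 -0.45809717]
[[384.15240633   0.         255.49319267]
 [  0.         384.15240633 193.20334997]
 [  0.           0.           1.        ]] -0.09896167905930407 [0.26108939 0.08724312 1.35658744] [ 0.19406863  0.01138766 -1.56346308]
{'clock': 0.1, 'qpos': array([ 1.07779411,  0.52193226, -0.03630775,  1.59992828,  0.0211777 ,
        1.02110597, -0.11279883]), 'qd': array([-0.00027415, -0.00275896,  0.00035418, -0.00112303,  0.00096993,
        0.00039562, -0.00049349]), 'joint_efforts': array([ 6.15219906e-03, -9.28474903e+01,  1.98577926e+00, -3.70536375e+01,
        1.83092844e-02,  5.26250762e-03, -8.20829928e-05]), 'position': array([ 0.2562935 , -0.56971352,  0.23080544]), 'tool_rot': array([-3.14060470e+00,  5.97397333e-05,  4.22763298e-01]), 'force': array([1.12504484, 0.37692963, 0.93362126]), 'moment': array([-0.05154732,  0.02489821, -0.01331406]), 'finger_force': 0.0, 'grip_width': 0.08533905960074997}
```

View pics/s0.png

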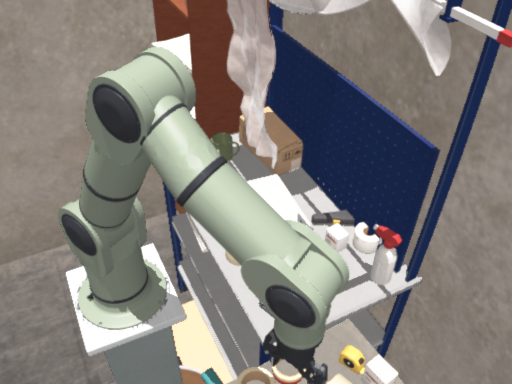

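View pics/t0.png

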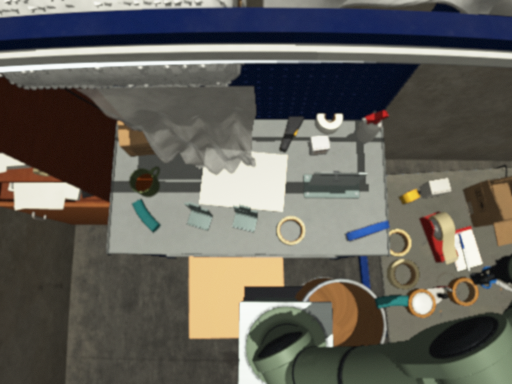

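The side view shows the arm blocking most of the work area. The top view shows two shelves near (200,215) and (245,218), the stand near (335,185) and the tape roll at (291,230). The rotation is given as rpy, so I'll fix the helper and then zoom in on the top view.

```bash
sed -i "s/^def ray/from scipy.spatial.transform import Rotation as Ro\ndef RR(f): return Ro.from_euler('xyz',f['rotation']).as_matrix()\ndef ray/; s/np.array(f\['rotation'\])/RR(f)/" h.py
python3 - <<'E'
from h import *
f=load('t0')
c=f['img'][165:245,175:385]; cv2.imwrite('pics/t0c.png',cv2.resize(c,(798,304),interpolation=cv2.INTER_CUBIC)[:,:,::-1])
for p,z in [((200,215),.15),((245,218),.15),((335,185),.17),((291,230),.048),((180,0),0)]: print(p,onz(f,p,z))
s=load('s0'); print(proj(s,[.55,0.1,.15]),proj(s,[.6,-.25,.15]))
E
```

```text
(200, 215) [0.42663561 0.27861073 0.15      ]
(245, 218) [0.41802827 0.13533463 0.15      ]
(335, 185) [ 0.52197765 -0.14919259  0.17      ]
(291, 230) [ 0.39092707 -0.01799014  0.048     ]
(180, 0) [1.34229177 0.42362563 0.        ]
[266.82204475 186.55142741] [337.23605727 251.93253225]
```

View pics/t0c.png

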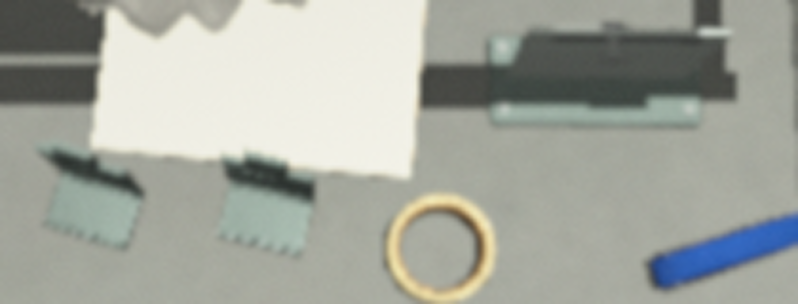

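The crop shows both shelves with their boards toward the robot, and the pin around crop (615,30). I'll turn and lift the tool, then take the arm left to clear the side view.

Emit:
{"fn": "move_arm", "kwargs": {
  "gripper": [1, 1, 1, 1, 1, 1, 1, 1],
  "linear": [
    [0, 0, -2],
    [0, 0, -2],
    [0, 0, -2],
    [0, 0, -2],
    [0, 0, -2],
    [0, 0, -2],
    [0, 0, -2],
    [0, 0, 0]
  ],
  "twist": [-8.2, -8.2, -8.2, -8.2, -8.2, -8.2, -8.2, -8.2],
  "squeeze": 40
}}

```text
clock: 0.9
position: [0.2567, -0.5705, 0.3737]
tool_rot: [3.14, 0.003, 1.573]
force: [0.6, -0.9, 0.1]
grip_width: 0.085
finger_force: 0.0
```

Emit:
{"fn": "move_arm", "kwargs": {
  "gripper": [1, 1, 1, 1, 1, 1, 1, 1],
  "linear": [
    [4, 2.5, 0],
    [4, 2.5, 0],
    [4, 2.5, 0],
    [4, 2.5, 0],
    [4, 2.5, 0],
    [4, 2.5, 0],
    [4, 1, 0],
    [4, 1, 0]
  ],
  "twist": [0, 0, 0, 0, 0, 0, 0, 0]
}}

```text
clock: 1.7
position: [0.4277, -0.2486, 0.371]
tool_rot: [-3.141, -0.0, 1.568]
force: [1.6, 0.3, 0.0]
grip_width: 0.0854
finger_force: 0.0
```

Emit:
{"fn": "move_arm", "kwargs": {
  "gripper": [1, 1, 1, 1, 1, 1, 1, 1],
  "linear": [
    [4.5, 0, 0],
    [4.5, 0, 0],
    [4.5, 0, 0],
    [4.5, 0, 0],
    [4.5, 0, 0],
    [4.5, 0, 0],
    [4.5, 0, 0],
    [4.5, 0, 0]
  ],
  "twist": [0, 0, 0, 0, 0, 0, 0, 0]
}}

```text
clock: 2.5
position: [0.4281, 0.1111, 0.3714]
tool_rot: [3.141, 0.0, 1.567]
force: [0.9, 0.2, 0.3]
grip_width: 0.0855
finger_force: 0.0
```

Emit:
{"fn": "move_arm", "kwargs": {
  "gripper": [1, 1, 1, 1, 1, 1, 1, 1],
  "linear": [
    [4.5, 0, 0],
    [4.5, 0, 0],
    [4.5, 0, 0],
    [4.5, 0, 0],
    [4.5, -2, 0],
    [4.5, -2, 0],
    [4.5, -2, 0],
    [4, -2, 0]
  ],
  "twist": [0, 0, 0, 0, 0, 0, 0, 0]
}}

```text
clock: 3.3
position: [0.3484, 0.4666, 0.3709]
tool_rot: [-3.141, 0.0, 1.568]
force: [0.2, -1.1, 1.0]
grip_width: 0.0855
finger_force: 0.0
```

Run:
```python
from h import *
a=grab('side','s1');b=grab('top','t1')
s=monitor.observe();print(s['clock'],s['position'],s['tool_rot'],s['qpos'],s['force'])
c=a['img'][140:340,190:420]; cv2.imwrite('pics/s1c.png',cv2.resize(c,None,fx=3,fy=3,interpolation=cv2.INTER_CUBIC)[:,:,::-1])
```

```text
3.4 [0.34490443 0.46938513 0.37079998] [-3.13878853e+00 -1.47628891e-03  1.57553817e+00] [-0.43945171  0.44988341 -0.87805292  1.49055547  0.34575646  1.36390916
 -1.33451341] [ 0.06999197 -1.03082842 -0.41442666]
```

View pics/s1c.png

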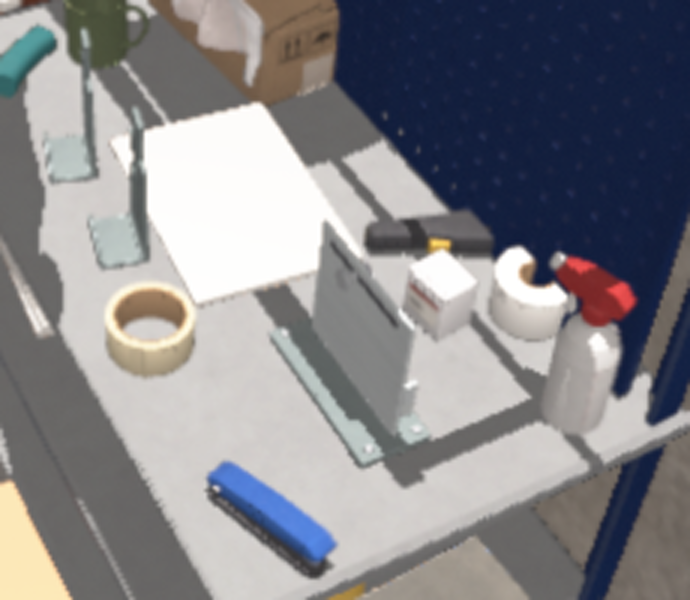

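This view shows the stand with the groove and a small pin head near crop (345,280), and both shelves nearly edge-on. I'll magnify the shelves and the stand in one mosaic.

Run:
```python
from h import *
a=load('s1')['img'];b=load('t1')['img']
def z(i,x0,y0,w,h,W,H): return cv2.resize(i[y0:y0+h,x0:x0+w],(W,H),interpolation=cv2.INTER_LANCZOS4)
m=np.vstack([np.hstack([z(a,200,145,50,45,400,360),z(a,285,210,50,45,400,360)]),z(b,180,200,80,24,800,240)])
cv2.imwrite('pics/m1.png',m[:,:,::-1])
```

```text
(no output)
```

View pics/m1.png

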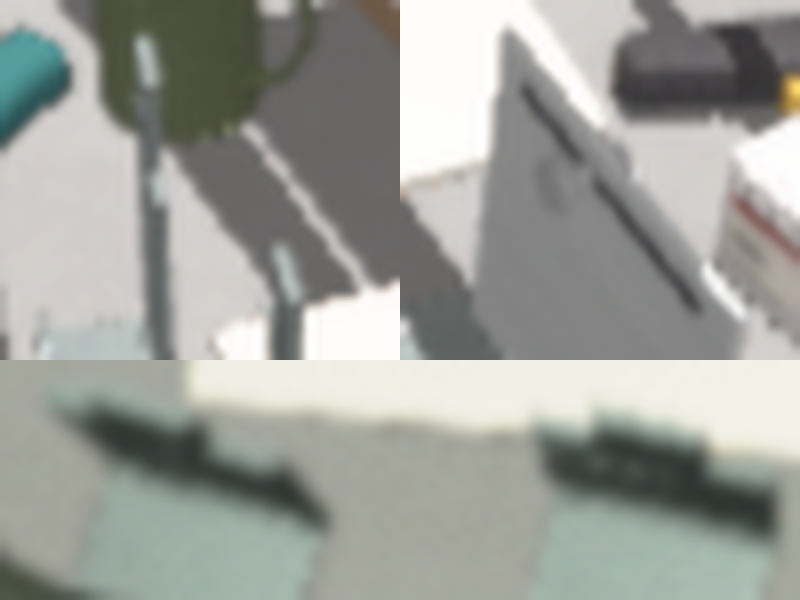

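The right inset shows the pin crossing the groove at about side pixel (308.5,231.6), with groove ends at (300.6,221.3) and (322.5,248.8). The top inset hints at a lit strip in the right shelf, inset (590–700,465). I'll look closer with the contrast stretched.

Run:
```python
from h import *
a=load('s1')['img'];b=load('t1')['img']
def z(i,x0,y0,w,h,W,H):
    c=i[y0:y0+h,x0:x0+w].astype(float)/255; c=np.clip(c,0,1)**.55*255
    return cv2.resize(c.astype(np.uint8),(W,H),interpolation=cv2.INTER_NEAREST)
m=np.hstack([z(a,204,145,20,60,200,600),z(a,224,172,20,60,200,600),np.vstack([z(b,183,202,36,30,400,300),z(b,230,202,36,30,400,300)])])
cv2.imwrite('pics/m2.png',m[:,:,::-1])
```

```text
(no output)
```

View pics/m2.png

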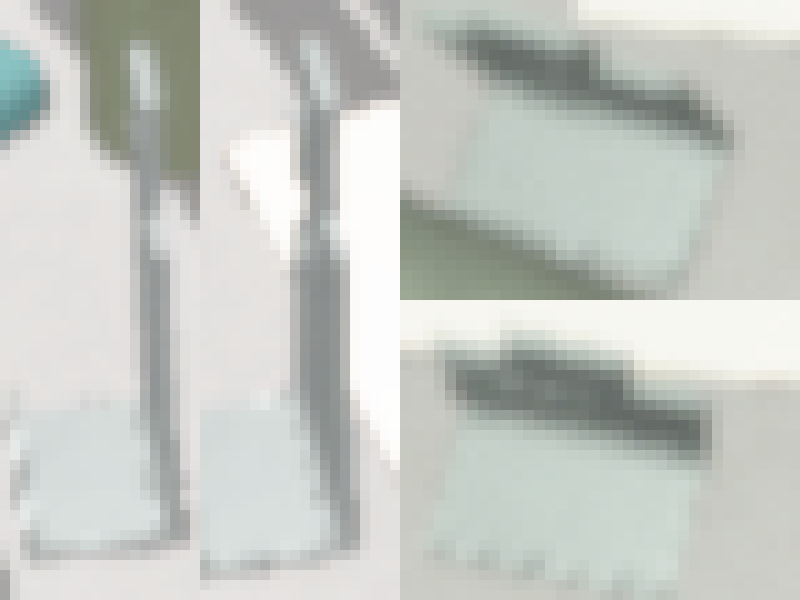

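In the right shelf's top view a faint lighter strip shows inside the dark front face. I'll fit each shelf's pose to the dark front face in both views, then check where that strip falls on the plate.

```bash
cat > fit.py <<'E'
from h import *
from scipy.optimize import minimize
T=load('t0');S=load('s1')
FRONT=[(-3,40,6),(-3,40,140),(-3,18,140),(-3,18,188),(-3,-18,188),(-3,-18,140),(-3,-40,140),(-3,-40,6)]
RIGHT=[(-3,-40,0),(3,-40,0),(3,-40,140),(-3,-40,140)]
TABR=[(-3,-18,140),(3,-18,140),(3,-18,188),(-3,-18,188)]
def W(p,pts):
    x,y,t=p; c,s=np.cos(t),np.sin(t); q=np.array(pts,float)/1000
    return np.c_[x+c*q[:,0]-s*q[:,1], y+s*q[:,0]+c*q[:,1], q[:,2]]
def mask(f,p,polys,roi,ss=8):
    x0,y0,w,h=roi; m=np.zeros((h*ss,w*ss),np.uint8)
    for P in polys:
        u=np.array([proj(f,q) for q in W(p,P)]); u=((u+.5-[x0,y0])*ss*16).astype(np.int32)
        cv2.fillPoly(m,[u],255,shift=4)
    return cv2.resize(m,(w,h),interpolation=cv2.INTER_AREA)/255.
def dark(f,roi,lo,hi):
    x0,y0,w,h=roi; g=f['img'][y0:y0+h,x0:x0+w].mean(2); return np.clip((hi-g)/(hi-lo),0,1)
def fit(p0,rT,rS,side=True):
    DT=dark(T,rT,55,145);DS=dark(S,rS,90,170)
    def c(p):
        e=((mask(T,p,[FRONT],rT)-DT)**2).sum()
        if side: e+=.5*((mask(S,p,[FRONT,RIGHT,TABR],rS)-DS)**2).sum()
        return e
    best=min((minimize(c,np.array(p0)+d,method='Nelder-Mead',options=dict(initial_simplex=np.array(p0)+d+np.array([[0,0,0],[.01,0,0],[0,.01,0],[0,0,.1]]))) for d in ([0,0,0],[.01,0,.1],[0,.01,-.1])),key=lambda r:r.fun)
    return best.x,best.fun
E
python3 - <<'E'
from fit import *
for n,p0,rT,rS in [('L',(.43,.26,-.26),(180,198,36,22),(212,158,14,45)),('R',(.42,.12,-.19),(230,200,32,26),(230,190,14,42))]:
    for sd in (0,1):
        p,e=fit(p0,rT,rS,sd); print(n,sd,p.round(4),round(e,2))
    for zz in (105,117):
        print(zz,[(y,proj(T,W(p,[(-3,y,zz)])[0]).round(1).tolist()) for y in(40,20,7,0,-7,-40)])
    x0,y0,w,h=rT; print(T['img'][y0:y0+h,x0:x0+w].mean(2).astype(int)[2:20])
E
```

```text
L 0 [ 0.4548  0.2911 -0.2843] 7.52
L 1 [ 0.4556  0.2919 -0.3048] 41.23
105 [(40, [186.8, 205.4]), (20, [192.4, 207.2]), (7, [196.1, 208.4]), (0, [198.1, 209.0]), (-7, [200.1, 209.7]), (-40, [209.5, 212.7])]
117 [(40, [186.1, 204.8]), (20, [191.8, 206.6]), (7, [195.5, 207.8]), (0, [197.5, 208.5]), (-7, [199.5, 209.1]), (-40, [209.0, 212.2])]
[[160 160 160 160 160 159 159 159 161 160 161 162 161 160 160 161 160 162
  181 217 231 234 235 234 234 235 235 234 234 234 234 234 235 234 234 234]
 [161 160 160 159 160 160 161 160 162 162 162 162 162 160 160 161 160 161
  184 221 234 234 234 234 234 234 234 234 234 235 235 234 235 234 235 235]
 [161 162 159 158 160 160 162 162 161 162 161 162 164 162 162 161 161 162
  184 220 231 232 232 234 234 234 235 235 235 235 235 235 236 235 235 235]
 [160 160 162 159 155 154 155 157 151 145 148 155 159 161 163 163 161 163
  179 209 220 219 222 225 228 229 231 232 232 232 232 232 234 233 234 234]
 [159 160 160 158 151 140 138 139 129 113 115 128 138 147 156 159 161 162
  169 180 185 185 190 198 205 210 215 218 218 216 215 215 221 224 227 229]
 [160 160 16
[... 3963 characters left out ...]
9  51  51  58  95 143 161 163 162]
 [160 160 160 156 156 158 160 158 160 159 153 148 144 141 133 125 116 108
   97  91  78  66  60  61  55  50  55  93 142 161 163 161]
 [159 159 160 155 155 165 167 166 165 165 163 163 163 162 154 148 148 145
  135 124 112  99  93  88  78  65  65  98 145 161 162 160]
 [159 160 160 157 158 164 167 167 167 166 166 167 169 166 166 165 164 164
  156 151 146 139 133 123 108  95  89 110 146 160 161 161]
 [160 161 159 159 161 165 166 167 167 167 167 167 168 168 168 170 169 169
  167 168 167 163 158 152 140 133 128 131 150 160 162 161]
 [160 160 157 157 164 167 166 167 168 167 168 168 168 169 169 171 171 171
  171 173 173 171 171 169 166 165 155 146 154 159 162 163]]
```

The lit blobs at top pixels (239–246,210) lie on the predicted slot bottom of the right shelf, and there is no such strip on the left one. I'll check the right shelf's pose against the side view, including the tab-top height, and work out the stand and pin.

Run:
```python
from fit import *
p=(.4498,.1357,-.2418)
for q in [(0,18,188),(0,-18,188),(-3,-40,140),(-55,-40,16)]: print(q,proj(S,W(p,[q])[0]).round(1),proj(T,W(p,[q])[0]).round(1))
# tab top mid, seen side (235.8,179) ; top: mid of tab top
for tp in [(245.2,204.5),(245.2,205.5)]: print(tri(S,(235.8,179.2),T,tp))
# stand: groove ends side pixels at z .162 
print('grooveends',onz(S,(300.6,221.3),.162),onz(S,(322.5,248.8),.162),'pin',onz(S,(308.5,231.6),.162))
# panel top corners in top view, z=.177
for q in [(530,32),(700,32),(615,28),(490,125),(700,125)]:
    uv=(175+q[0]/3.8-.5,165+q[1]/3.8-.5); print(q,uv,onz(T,uv,.177).round(4),onz(T,uv,.012).round(4))
print('S basecorners',[onz(S,(190+x/3-.5,140+y/3-.5),.012).round(4) for x,y in[(275,332),(365,462),(428,432)]], 'panel top',[onz(S,(190+x/3-.5,140+y/3-.5),.177).round(4) for x,y in[(325,225),(413,327)]])
```

```text
(0, 18, 188) [234.2 176.6] [238.9 204.8]
(0, -18, 188) [236.2 183.4] [250.2 207.6]
(-3, -40, 140) [236.8 198.9] [257.  212.5]
(-55, -40, 16) [222.4 227.6] [253.6 231.9]
(array([0.45291246, 0.13401139, 0.19175031]), np.float64(0.003047978997745717))
(array([0.4511158 , 0.13352592, 0.19237126]), np.float64(0.00011949288875392069))
grooveends [ 0.56086807 -0.10298128  0.162     ] [ 0.56053092 -0.22907459  0.162     ] pin [ 0.55990129 -0.15145829  0.162     ]
(530, 32) (313.97368421052636, 172.92105263157896) [ 0.5592 -0.0822  0.177 ] [ 0.6009 -0.106   0.012 ]
(700, 32) (358.7105263157895, 172.92105263157896) [ 0.5602 -0.225   0.177 ] [ 0.602  -0.2687  0.012 ]
(615, 28) (336.3421052631579, 171.8684210526316) [ 0.5631 -0.1535  0.177 ] [ 0.6053 -0.1872  0.012 ]
(490, 125) (303.4473684210526, 197.39473684210526) [ 0.4803 -0.0475  0.177 ] [ 0.5109 -0.0663  0.012 ]
(700, 125) (358.7105263157895, 197.39473684210526) [ 0.4811 -0.2214  0.177 ] [ 0.5119 -0.2646  0.012 ]
S basecorners [array([ 0.5216, -0.0666,  0.012 ]), array([ 0.5187, -0.2621,  0.012 ]), array([ 0.5977, -0.2582,  0.012 ])] panel top [array([ 0.5595, -0.0861,  0.177 ]), array([ 0.5645, -0.2448,  0.177 ])]
```

Tab top triangulates to z≈0.19, as expected. The right shelf is at (0.451,0.1345) with yaw about -0.25. The stand's front face is at x≈0.560, its centre at y≈-0.1655, and the pin is near y≈-0.152. I'll move over the right shelf.

Emit:
{"fn": "move_arm", "kwargs": {
  "gripper": [1, 1, 1, 1, 1, 1, 1, 1],
  "linear": [
    [-4.2, 1.3, 0],
    [-4.2, 1.3, 0],
    [-4.2, 1.3, 0],
    [-4.2, 1.3, 0],
    [-4.2, 1.3, 0],
    [-4.2, 1.3, 0],
    [-4.2, 1.3, 0],
    [-4.0, 1.4, 0]
  ],
  "twist": [0, 0, 0, 0, 0, 0, 7, 7]
}}

```text
clock: 4.2
position: [0.449, 0.1266, 0.3712]
tool_rot: [3.142, 0.0, 1.317]
force: [0.3, 0.1, -1.0]
grip_width: 0.0857
finger_force: 0.0
```

Run:
```python
from h import *
S=load('s1')
for xp in(.541,.547): # head front face/back
    e,d=ray(S,(303.75,233.1)); print(e+d*(xp-e[0])/d[0])
for xp in(.554,): e,d=ray(S,(308.5,231.6)); print('pin mid',e+d*(xp-e[0])/d[0])
s=monitor.observe();print(s['clock'],s['position'],s['tool_rot'],s['qpos'].round(2))
```

```text
[ 0.541      -0.15440861  0.16680796]
[ 0.547      -0.14607761  0.15629976]
pin mid [ 0.554      -0.15942601  0.17206053]
4.2 [0.44895332 0.12659186 0.37122757] [3.14158732e+00 7.06562722e-05 1.31747558e+00] [ 0.26  0.19 -0.77  1.77  0.14  1.24 -0.8 ]
```

Emit:
{"fn": "move_arm", "kwargs": {
  "gripper": [1, 1, 1, 1, 1, 1, 1, 1],
  "linear": [
    [0.8, 0, 4],
    [0, 0, 4],
    [0, 0, 4],
    [0, 0, 4],
    [0, 0, 3],
    [0, 0, 2],
    [0, 0, 0.8],
    [0, 0, 0]
  ],
  "twist": [0, 0, 0, 0, 0, 0, 0, 0]
}}

```text
clock: 5.0
position: [0.4502, 0.1366, 0.1528]
tool_rot: [-3.14, 0.001, 1.323]
force: [0.2, 0.1, -0.6]
grip_width: 0.0852
finger_force: 0.0
```

Emit:
{"fn": "move_arm", "kwargs": {
  "gripper": [0.5, 0.5, 0.3, 0.3, 0, 0, 0, 0],
  "linear": [
    [0, 0, 0],
    [0, 0, 0],
    [0, 0, 0],
    [0, 0, 0],
    [0, 0, 0],
    [0, 0, 0],
    [0, 0, 0],
    [0, 0, 0]
  ],
  "twist": [0, 0, 0, 0, 0, 0, 0, 0],
  "squeeze": 50
}}

```text
clock: 5.8
position: [0.4507, 0.1368, 0.1534]
tool_rot: [3.141, -0.0, 1.323]
force: [1.5, -0.6, 2.1]
grip_width: 0.0055
finger_force: 50.8
```

The tab is gripped. I'll lift it 8 mm and turn it in place toward the side camera to confirm it has the slot; the origin stays put either way.

Emit:
{"fn": "move_arm", "kwargs": {
  "gripper": [0, 0, 0, 0, 0, 0, 0, 0],
  "linear": [
    [0, 0, -0.4],
    [0, 0, -0.4],
    [0, 0, 0],
    [0, 0, 0],
    [0, 0, 0],
    [0, 0, 0],
    [0, 0, 0],
    [0, 0, 0]
  ],
  "twist": [0, 0, -4, -8, -8, -8, -8, -4]
}}

```text
clock: 6.6
position: [0.4505, 0.1367, 0.1615]
tool_rot: [-3.141, -0.0, 2.027]
force: [-0.2, -0.2, -3.6]
grip_width: 0.0054
finger_force: 49.9
```

Run:
```python
from h import *
a=grab('side','s2');b=grab('top','t2')
s=monitor.observe();print(s['position'],s['tool_rot'],s['force'],s['qpos'].round(2))
def z(i,x0,y0,w,h,k): return cv2.resize(i[y0:y0+h,x0:x0+w],None,fx=k,fy=k,interpolation=cv2.INTER_CUBIC)
m=np.hstack([z(a['img'],205,150,60,90,6),z(b['img'],215,180,60,90,6)])
cv2.imwrite('pics/m3.png',m[:,:,::-1])
```

```text
[0.45051694 0.13662038 0.16139428] [-3.14136081e+00 -2.80159616e-04  2.02240092e+00] [ 0.07085538 -1.05940637 -3.39092689] [ 0.24  0.5  -0.86  2.03  0.51  0.84 -0.46]
```

View pics/m3.png

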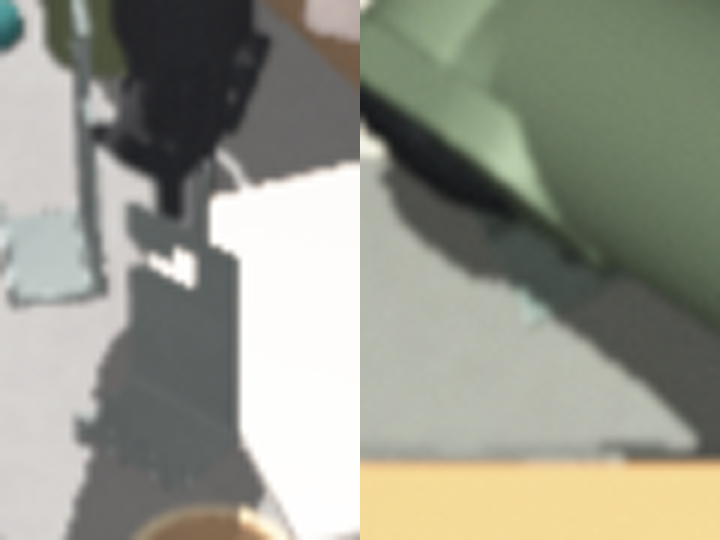

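Confirmed: the held shelf has the slot, open at its left edge at inset (150,265), with the notch going up near (180,258). I'll lift it, square it up and carry it to the right of the stand.

Emit:
{"fn": "move_arm", "kwargs": {
  "gripper": [0, 0, 0, 0, 0, 0, 0, 0],
  "linear": [
    [0, 0, -0.6],
    [0, 0, -1.3],
    [0, 0, -1.8],
    [0, 0, -1.8],
    [0, 0, -1.8],
    [0, 0, -1.8],
    [0, 0, -0.8],
    [0, 0, 0]
  ],
  "twist": [0, 3, 6, 6, 6, 4.9, 0, 0]
}}

```text
clock: 7.5
position: [0.4509, 0.137, 0.2613]
tool_rot: [3.14, -0.0, 1.571]
force: [0.4, 0.1, -3.1]
grip_width: 0.0054
finger_force: 49.9
```

Emit:
{"fn": "move_arm", "kwargs": {
  "gripper": [0, 0, 0, 0, 0, 0, 0, 0],
  "linear": [
    [-0.7, 0, 0],
    [-1.5, 0, 0],
    [-2.2, 0, 0],
    [-2.8, 0, 0],
    [-3, 0, 0],
    [-3, 0, 0],
    [-3, 0, 0],
    [-3, 0, 0]
  ],
  "twist": [0, 0, 0, 0, 0, 0, 0, 0]
}}

```text
clock: 8.3
position: [0.4495, -0.057, 0.2594]
tool_rot: [-3.14, -0.0, 1.57]
force: [0.7, -0.7, -2.7]
grip_width: 0.0051
finger_force: 49.9
```

Emit:
{"fn": "move_arm", "kwargs": {
  "gripper": [0, 0, 0, 0, 0, 0, 0, 0],
  "linear": [
    [-3, 0, 0],
    [-3, 0, 0],
    [-3, 0, 0],
    [-3, 0, 0],
    [-3, 0, 0],
    [-2.4, 0, 0],
    [-1.5, 0, 0],
    [-0.6, 0, 0]
  ],
  "twist": [0, 0, 0, 0, 0, 0, 0, 0]
}}

```text
clock: 9.1
position: [0.4494, -0.2514, 0.2594]
tool_rot: [-3.14, -0.001, 1.568]
force: [0.0, -0.4, -2.6]
grip_width: 0.0049
finger_force: 49.9
```

Run:
```python
from h import *
a=grab('side','s3');b=grab('top','t3')
s=monitor.observe();print(s['clock'],s['position'],s['tool_rot'],s['force'],s['moment'],s['grip_width'],s['qpos'].round(2))
def z(i,x0,y0,w,h,k): return cv2.resize(i[y0:y0+h,x0:x0+w],None,fx=k,fy=k,interpolation=cv2.INTER_CUBIC)
m=np.hstack([z(a['img'],260,190,100,120,5),z(b['img'],300,160,60,120,5)])
cv2.imwrite('pics/m4.png',m[:,:,::-1])
```

```text
9.2 [ 0.44983607 -0.25018178  0.25983602] [-3.14103254e+00 -7.07228346e-04  1.56931044e+00] [ 0.41292997  0.20495597 -3.35532802] [-0.04208792 -0.06128514 -0.01107678] 0.005731365031579395 [ 0.92  0.38 -0.68  1.83  0.27  1.03  0.13]
```

View pics/m4.png

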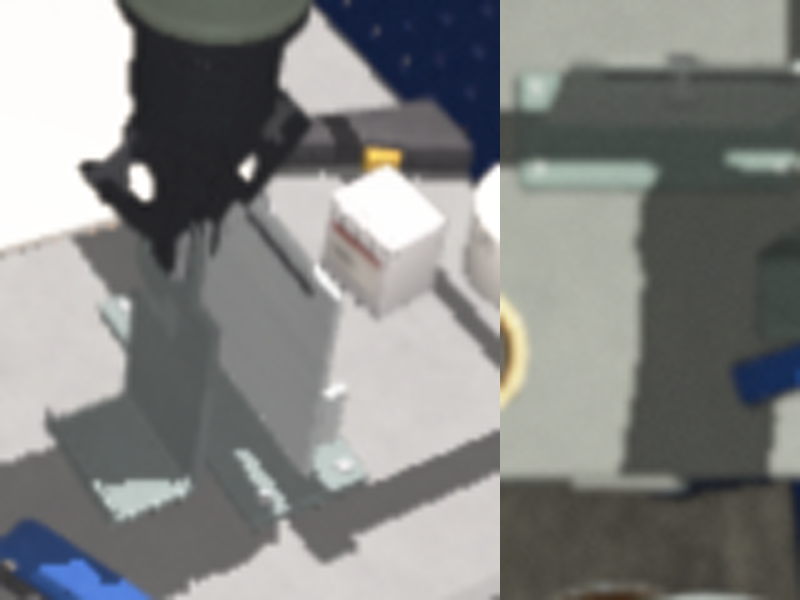

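The shelf hangs upright in the fingers to the right of the stand, and the pin head shows in the top inset at (685,75). I'll compare its visible corners with the pose I expect from the TCP.

Run:
```python
from fit import *
S=load('s3');T=load('t3')
def P(f,q): return proj(f,np.array([.4498,-.2502,.1064])+np.array(q)/1000).round(1)
for q in[(-3,-40,0),(3,-40,140),(-3,-40,140),(-3,40,140),(-55,-40,0),(-55,40,16)]:
    u=P(S,q); print(q,u,'inset',((u-[260,190]+.5)*5).round())
for uv in [(336.2,172.4),(337,178)]: print(onz(T,uv,.162))
for y in(-.150,-.155,-.16): print(y,proj(S,[.541,y,.162]),proj(T,[.547,y,.174]),proj(T,[.541,y,.162]))
# dark front face of held shelf in top view
```

```text
(-3, -40, 0) [297.9 289.6] inset [192. 501.]
(3, -40, 140) [303.9 256.2] inset [222. 333.]
(-3, -40, 140) [302.  256.9] inset [212. 337.]
(-3, 40, 140) [287. 237.] inset [138. 238.]
(-55, -40, 0) [281.7 296.2] inset [111. 534.]
(-55, 40, 16) [268.6 272.4] inset [ 46. 414.]
[ 0.5651776  -0.15608054  0.162     ]
[ 0.54671504 -0.15800802  0.162     ]
-0.15 [302.86262732 233.2582733 ] [335.22731691 177.02088659] [334.57408703 179.7241191 ]
-0.155 [303.71594286 234.34373515] [336.79444841 177.03072887] [336.12800671 179.73353335]
-0.16 [304.57299021 235.43399872] [338.3609139  177.04062469] [337.68127867 179.74299112]
```

Predicted and seen corners agree within about 2 mm, and the pin is at y≈-0.154. I'll lower to the slot height and approach the panel to about 6 mm short.

Emit:
{"fn": "move_arm", "kwargs": {
  "gripper": [0, 0, 0, 0, 0, 0, 0, 0],
  "linear": [
    [0, 0.6, 0.4],
    [0, 1.3, 0.8],
    [0.3, 1.8, 0.8],
    [0.4, 1.8, 0.8],
    [0.4, 1.6, 0.8],
    [0.4, 1.3, 0.8],
    [0, 0.7, 0.4],
    [0, 0.3, 0.15]
  ],
  "twist": [0, 0, 0, 0, 0, 0, 0, 0]
}}

```text
clock: 10.0
position: [0.5446, -0.2348, 0.21]
tool_rot: [-3.141, -0.001, 1.57]
force: [0.8, 0.2, -3.9]
grip_width: 0.0053
finger_force: 49.9
```

Emit:
{"fn": "move_arm", "kwargs": {
  "gripper": [0, 0, 0, 0],
  "linear": [
    [0, 0.2, 0],
    [0, 0.15, 0],
    [0, 0, 0],
    [0, 0, 0]
  ],
  "twist": [0, 0, 0, 0]
}}

```text
clock: 10.4
position: [0.5474, -0.2356, 0.2111]
tool_rot: [3.141, 0.0, 1.569]
force: [-0.4, -1.0, -3.0]
grip_width: 0.0052
finger_force: 49.9
```

Now I'll feel for the panel in 1 mm steps.

Emit:
{"fn": "move_arm", "kwargs": {
  "gripper": [0, 0, 0, 0, 0, 0],
  "linear": [
    [0, 0.1, 0],
    [0, 0.1, 0],
    [0, 0.1, 0],
    [0, 0.1, 0],
    [0, 0.1, 0],
    [0, 0, 0]
  ],
  "twist": [0, 0, 0, 0, 0, 0]
}}

```text
clock: 11.0
position: [0.5527, -0.2353, 0.2108]
tool_rot: [3.142, -0.0, 1.57]
force: [0.7, 0.5, -3.7]
grip_width: 0.0052
finger_force: 49.9
```

Emit:
{"fn": "move_arm", "kwargs": {
  "gripper": [0, 0, 0],
  "linear": [
    [0, 0.1, 0],
    [0, 0.1, 0],
    [0, 0, 0]
  ],
  "twist": [0, 0, 0]
}}

```text
clock: 11.3
position: [0.5547, -0.2353, 0.2108]
tool_rot: [3.142, -0.0, 1.569]
force: [0.9, -0.2, -3.8]
grip_width: 0.0055
finger_force: 49.9
```

Emit:
{"fn": "move_arm", "kwargs": {
  "gripper": [0, 0],
  "linear": [
    [0, 0.1, 0],
    [0, 0, 0]
  ],
  "twist": [0, 0]
}}

```text
clock: 11.5
position: [0.5554, -0.2353, 0.2107]
tool_rot: [-3.141, -0.0, 1.569]
force: [-2.1, -1.2, -2.3]
grip_width: 0.005
finger_force: 50.0
```

Emit:
{"fn": "move_arm", "kwargs": {
  "gripper": [0, 0],
  "linear": [
    [0, 0.1, 0],
    [0, 0, 0]
  ],
  "twist": [0, 0]
}}

```text
clock: 11.7
position: [0.5558, -0.2354, 0.2106]
tool_rot: [-3.14, -0.0, 1.569]
force: [-5.5, 2.1, -0.9]
grip_width: 0.0051
finger_force: 50.4
```

Emit:
{"fn": "move_arm", "kwargs": {
  "gripper": [0, 0],
  "linear": [
    [0, 0.05, 0],
    [0, 0, 0]
  ],
  "twist": [0, 0]
}}

```text
clock: 11.9
position: [0.5559, -0.2354, 0.2105]
tool_rot: [-3.139, -0.0, 1.569]
force: [-8.7, 1.2, 1.3]
grip_width: 0.0052
finger_force: 50.4
```

Contact with the panel is at TCP x≈0.5554, so mid-gap is 0.5519. I'll back off and slide toward +y.

Emit:
{"fn": "move_arm", "kwargs": {
  "gripper": [0, 0, 0, 0, 0],
  "linear": [
    [0, -0.3, 0],
    [0, -0.2, 0],
    [0.5, 0, 0],
    [1, 0, 0],
    [0.5, 0, 0]
  ],
  "twist": [0, 0, 0, 0, 0]
}}

```text
clock: 12.4
position: [0.5524, -0.2137, 0.2109]
tool_rot: [3.141, -0.001, 1.571]
force: [-0.8, 0.6, -2.7]
grip_width: 0.0054
finger_force: 49.9
```

Emit:
{"fn": "move_arm", "kwargs": {
  "gripper": [0, 0, 0, 0, 0, 0, 0, 0],
  "linear": [
    [0.5, 0, 0],
    [0.5, 0, 0],
    [0.5, 0, 0],
    [0.4, 0, 0],
    [0.3, 0, 0],
    [0.2, 0, 0],
    [0.1, 0, 0],
    [0, 0, 0]
  ],
  "twist": [0, 0, 0, 0, 0, 0, 0, 0]
}}

```text
clock: 13.2
position: [0.5521, -0.1903, 0.2108]
tool_rot: [-3.142, -0.0, 1.569]
force: [1.4, 0.4, -2.3]
grip_width: 0.005
finger_force: 49.9
```

No contact with the mouth around the pin. I'll carry on gently.

Emit:
{"fn": "move_arm", "kwargs": {
  "gripper": [0, 0, 0, 0, 0, 0],
  "linear": [
    [0.3, 0, 0],
    [0.3, 0, 0],
    [0.3, 0, 0],
    [0.2, 0, 0],
    [0.1, 0, 0],
    [0, 0, 0]
  ],
  "twist": [0, 0, 0, 0, 0, 0]
}}

```text
clock: 13.8
position: [0.5522, -0.1782, 0.2108]
tool_rot: [3.142, -0.0, 1.57]
force: [0.2, 0.1, -3.3]
grip_width: 0.0052
finger_force: 49.9
```

Emit:
{"fn": "move_arm", "kwargs": {
  "gripper": [0, 0, 0, 0, 0, 0],
  "linear": [
    [0.3, 0, 0],
    [0.3, 0, 0],
    [0.3, 0, 0],
    [0.2, 0, 0],
    [0.1, 0, 0],
    [0, 0, 0]
  ],
  "twist": [0, 0, 0, 0, 0, 0]
}}

```text
clock: 14.4
position: [0.5522, -0.1662, 0.2108]
tool_rot: [3.142, -0.0, 1.57]
force: [1.2, 0.2, -3.3]
grip_width: 0.0057
finger_force: 49.9
```

Emit:
{"fn": "move_arm", "kwargs": {
  "gripper": [0, 0, 0, 0, 0, 0],
  "linear": [
    [0.2, 0, 0],
    [0.1, 0, 0],
    [0.1, 0, 0],
    [0.1, 0, 0],
    [0, 0, 0],
    [0, 0, 0]
  ],
  "twist": [0, 0, 0, 0, 0, 0]
}}

```text
clock: 15.0
position: [0.5522, -0.1614, 0.2108]
tool_rot: [3.142, 0.0, 1.569]
force: [-0.4, 1.1, -2.3]
grip_width: 0.0053
finger_force: 49.9
```

Emit:
{"fn": "move_arm", "kwargs": {
  "gripper": [0, 0, 0, 0],
  "linear": [
    [0.1, 0, 0],
    [0.1, 0, 0],
    [0, 0, 0],
    [0, 0, 0]
  ],
  "twist": [0, 0, 0, 0]
}}

```text
clock: 15.4
position: [0.5522, -0.1593, 0.2108]
tool_rot: [3.142, -0.0, 1.57]
force: [0.0, 0.1, -2.9]
grip_width: 0.0055
finger_force: 49.9
```

Emit:
{"fn": "move_arm", "kwargs": {
  "gripper": [0, 0, 0, 0],
  "linear": [
    [0.1, 0, 0],
    [0.1, 0, 0],
    [0, 0, 0],
    [0, 0, 0]
  ],
  "twist": [0, 0, 0, 0]
}}

```text
clock: 15.8
position: [0.5522, -0.1573, 0.2108]
tool_rot: [-3.142, 0.0, 1.57]
force: [0.1, -0.5, -3.2]
grip_width: 0.0056
finger_force: 49.9
```

Emit:
{"fn": "move_arm", "kwargs": {
  "gripper": [0, 0, 0],
  "linear": [
    [0.1, 0, 0],
    [0, 0, 0],
    [0, 0, 0]
  ],
  "twist": [0, 0, 0]
}}

```text
clock: 16.1
position: [0.5522, -0.1563, 0.2108]
tool_rot: [3.142, -0.0, 1.57]
force: [-0.7, -0.2, -3.2]
grip_width: 0.0054
finger_force: 49.9
```

Emit:
{"fn": "move_arm", "kwargs": {
  "gripper": [0, 0, 0],
  "linear": [
    [0.1, 0, 0],
    [0, 0, 0],
    [0, 0, 0]
  ],
  "twist": [0, 0, 0]
}}

```text
clock: 16.4
position: [0.5522, -0.1553, 0.2108]
tool_rot: [-3.142, -0.0, 1.569]
force: [-0.3, -0.3, -2.0]
grip_width: 0.0053
finger_force: 49.9
```

Emit:
{"fn": "move_arm", "kwargs": {
  "gripper": [0, 0, 0],
  "linear": [
    [0.1, 0, 0],
    [0, 0, 0],
    [0, 0, 0]
  ],
  "twist": [0, 0, 0]
}}

```text
clock: 16.7
position: [0.5522, -0.1543, 0.2108]
tool_rot: [3.142, -0.0, 1.57]
force: [-0.1, -0.0, -2.8]
grip_width: 0.0053
finger_force: 49.9
```

Emit:
{"fn": "move_arm", "kwargs": {
  "gripper": [0, 0, 0],
  "linear": [
    [0.1, 0, 0],
    [0, 0, 0],
    [0, 0, 0]
  ],
  "twist": [0, 0, 0]
}}

```text
clock: 17.0
position: [0.5522, -0.1533, 0.2108]
tool_rot: [-3.142, -0.0, 1.569]
force: [-0.1, -0.5, -3.2]
grip_width: 0.0053
finger_force: 49.9
```

Emit:
{"fn": "move_arm", "kwargs": {
  "gripper": [0, 0, 0],
  "linear": [
    [0.1, 0, 0],
    [0, 0, 0],
    [0, 0, 0]
  ],
  "twist": [0, 0, 0]
}}

```text
clock: 17.3
position: [0.5522, -0.1523, 0.2108]
tool_rot: [3.142, 0.0, 1.569]
force: [0.8, 0.7, -3.3]
grip_width: 0.0055
finger_force: 49.9
```

Emit:
{"fn": "move_arm", "kwargs": {
  "gripper": [0, 0, 0],
  "linear": [
    [0.1, 0, 0],
    [0, 0, 0],
    [0, 0, 0]
  ],
  "twist": [0, 0, 0]
}}

```text
clock: 17.6
position: [0.5522, -0.1516, 0.2108]
tool_rot: [-3.142, 0.0, 1.569]
force: [0.0, -2.1, -2.2]
grip_width: 0.0054
finger_force: 49.9
```

Emit:
{"fn": "move_arm", "kwargs": {
  "gripper": [0, 0, 0],
  "linear": [
    [0.1, 0, 0],
    [0, 0, 0],
    [0, 0, 0]
  ],
  "twist": [0, 0, 0]
}}

```text
clock: 17.9
position: [0.5521, -0.1509, 0.2108]
tool_rot: [-3.142, 0.001, 1.569]
force: [0.3, -4.9, -4.7]
grip_width: 0.0051
finger_force: 49.7
```

Emit:
{"fn": "move_arm", "kwargs": {
  "gripper": [0, 0, 0],
  "linear": [
    [0.1, 0, 0],
    [0, 0, 0],
    [0, 0, 0]
  ],
  "twist": [0, 0, 0]
}}

```text
clock: 18.2
position: [0.5521, -0.1502, 0.2108]
tool_rot: [-3.142, 0.001, 1.569]
force: [1.2, -6.9, -4.7]
grip_width: 0.0054
finger_force: 49.6
```

Pin contact is at TCP y≈-0.152, against the slot's end. I'll back off 2 mm from contact to centre the notch, then lower.

Emit:
{"fn": "move_arm", "kwargs": {
  "gripper": [0, 0, 0, 0, 0, 0, 0, 0],
  "linear": [
    [-0.2, 0, 0],
    [-0.2, 0, 0],
    [0, 0, 0],
    [0, 0, 0.2],
    [0, 0, 0.2],
    [0, 0, 0.2],
    [0, 0, 0],
    [0, 0, 0]
  ],
  "twist": [0, 0, 0, 0, 0, 0, 0, 0]
}}

```text
clock: 19.0
position: [0.5521, -0.1533, 0.2047]
tool_rot: [-3.141, -0.0, 1.569]
force: [0.0, -0.6, -3.6]
grip_width: 0.0055
finger_force: 49.9
```

Emit:
{"fn": "move_arm", "kwargs": {
  "gripper": [0, 0, 0, 0, 0],
  "linear": [
    [0, 0, 0.2],
    [0, 0, 0.2],
    [0, 0, 0.2],
    [0, 0, 0],
    [0, 0, 0]
  ],
  "twist": [0, 0, 0, 0, 0]
}}

```text
clock: 19.5
position: [0.5522, -0.1533, 0.1988]
tool_rot: [-3.142, -0.0, 1.569]
force: [-0.4, -0.2, -3.3]
grip_width: 0.0049
finger_force: 49.9
```

Emit:
{"fn": "move_arm", "kwargs": {
  "gripper": [0, 0, 0, 0],
  "linear": [
    [0, 0, 0.1],
    [0, 0, 0.1],
    [0, 0, 0],
    [0, 0, 0]
  ],
  "twist": [0, 0, 0, 0]
}}

```text
clock: 19.9
position: [0.5522, -0.1533, 0.1968]
tool_rot: [-3.142, -0.0, 1.569]
force: [-0.9, -0.2, -3.2]
grip_width: 0.0049
finger_force: 49.9
```

Emit:
{"fn": "move_arm", "kwargs": {
  "gripper": [0, 0, 0],
  "linear": [
    [0, 0, 0.1],
    [0, 0, 0],
    [0, 0, 0]
  ],
  "twist": [0, 0, 0]
}}

```text
clock: 20.2
position: [0.5522, -0.1533, 0.1958]
tool_rot: [-3.142, -0.0, 1.569]
force: [0.2, 0.6, -2.9]
grip_width: 0.0055
finger_force: 49.9
```

Emit:
{"fn": "move_arm", "kwargs": {
  "gripper": [0, 0, 0],
  "linear": [
    [0, 0, 0.1],
    [0, 0, 0],
    [0, 0, 0]
  ],
  "twist": [0, 0, 0]
}}

```text
clock: 20.5
position: [0.5522, -0.1533, 0.1948]
tool_rot: [-3.142, -0.0, 1.569]
force: [-0.3, -0.1, -2.5]
grip_width: 0.0056
finger_force: 49.9
```

Emit:
{"fn": "move_arm", "kwargs": {
  "gripper": [0, 0, 0],
  "linear": [
    [0, 0, 0.05],
    [0, 0, 0],
    [0, 0, 0]
  ],
  "twist": [0, 0, 0]
}}

```text
clock: 20.8
position: [0.5522, -0.1533, 0.1944]
tool_rot: [3.141, 0.0, 1.57]
force: [0.8, 0.9, -1.0]
grip_width: 0.0052
finger_force: 50.1
```

Emit:
{"fn": "move_arm", "kwargs": {
  "gripper": [0, 0, 0],
  "linear": [
    [0, 0, 0.05],
    [0, 0, 0],
    [0, 0, 0]
  ],
  "twist": [0, 0, 0]
}}

```text
clock: 21.1
position: [0.5523, -0.1534, 0.194]
tool_rot: [3.141, 0.0, 1.569]
force: [-1.9, 0.8, 5.9]
grip_width: 0.0054
finger_force: 51.2
```

Emit:
{"fn": "move_arm", "kwargs": {
  "gripper": [0, 0, 0],
  "linear": [
    [0, 0, 0.03],
    [0, 0, 0],
    [0, 0, 0]
  ],
  "twist": [0, 0, 0]
}}

```text
clock: 21.4
position: [0.5524, -0.1534, 0.1939]
tool_rot: [3.141, 0.0, 1.569]
force: [-3.3, 1.1, 8.5]
grip_width: 0.0053
finger_force: 51.9
```

The shelf is seated on the pin. I'll ease the load, then release gently.

Emit:
{"fn": "move_arm", "kwargs": {
  "gripper": [0, 0, 0.08, 0.1, 0.14, 0.2, 0.3, 0.4],
  "linear": [
    [0, 0, -0.05],
    [0, 0, 0],
    [0, 0, 0],
    [0, 0, 0],
    [0, 0, 0],
    [0, 0, 0],
    [0, 0, 0],
    [0, 0, 0]
  ],
  "twist": [0, 0, 0, 0, 0, 0, 0, 0],
  "squeeze": 20
}}

```text
clock: 22.2
position: [0.5522, -0.1533, 0.194]
tool_rot: [3.142, -0.0, 1.569]
force: [-0.3, -0.6, 0.4]
grip_width: 0.0342
finger_force: 0.0
```

Emit:
{"fn": "move_arm", "kwargs": {
  "gripper": [0.4, 0.45, 0.45, 0.45, 0.45, 0.45, 0.45, 0.45],
  "linear": [
    [0, 0, 0],
    [0, 0, 0],
    [0, 0, -0.5],
    [0, 0, -1],
    [0, 0, -2],
    [0, 0, -3],
    [0, 0, -4],
    [0, 0, -4]
  ],
  "twist": [0, 0, 0, 0, 0, 0, 0, 0]
}}

```text
clock: 23.0
position: [0.5519, -0.1531, 0.3413]
tool_rot: [3.141, -0.0, 1.57]
force: [0.9, 0.1, -0.5]
grip_width: 0.0383
finger_force: 0.0
```

Emit:
{"fn": "move_arm", "kwargs": {
  "gripper": [0.45, 0.45, 0.45, 0.45, 0.45, 0.45, 0.45, 0.45],
  "linear": [
    [3, -3, 0],
    [4, -2, 0],
    [4, -2, 0],
    [4, -2, 0],
    [4, -2, 0],
    [4, -2, 0],
    [4, 0, 0],
    [4, 0, 0]
  ],
  "twist": [0, 0, 0, 0, 0, 0, 0, 0]
}}

```text
clock: 23.8
position: [0.4221, 0.1583, 0.3403]
tool_rot: [3.139, 0.001, 1.569]
force: [1.6, -0.9, -0.0]
grip_width: 0.0384
finger_force: 0.0
```

Run:
```python
from h import *
a=grab('side','s4');b=grab('top','t4')
s=monitor.observe();print(s['clock'],s['position'],s['force'])
p=np.array([.5522,-.1534,.041])
def z(i,x0,y0,w,h,k): return cv2.resize(i[y0:y0+h,x0:x0+w],None,fx=k,fy=k,interpolation=cv2.INTER_CUBIC)
m=np.hstack([z(a['img'],270,190,80,100,5),z(b['img'],300,150,80,100,5)])
cv2.imwrite('pics/m5.png',m[:,:,::-1])
for q in[(0,-18,188),(0,18,188),(-3,-40,140),(-3,-40,0),(-55,40,16)]:
    u=proj(a,p+np.array(q)/1000);v=proj(b,p+np.array(q)/1000);print(q,((u-[270,190]+.5)*5).round(),((v-[300,150]+.5)*5+[400,0]).round())
```

```text
23.9 [0.42170099 0.161748   0.34017528] [-0.09424353 -1.1343776  -0.16338886]
(0, -18, 188) [212. 156.] [631. 108.]
(0, 18, 188) [180. 117.] [572. 108.]
(-3, -40, 140) [220. 240.] [649. 132.]
(-3, -40, 0) [197. 394.] [604. 179.]
(-55, 40, 16) [ 64. 318.] [496. 247.]
```

View pics/m5.png

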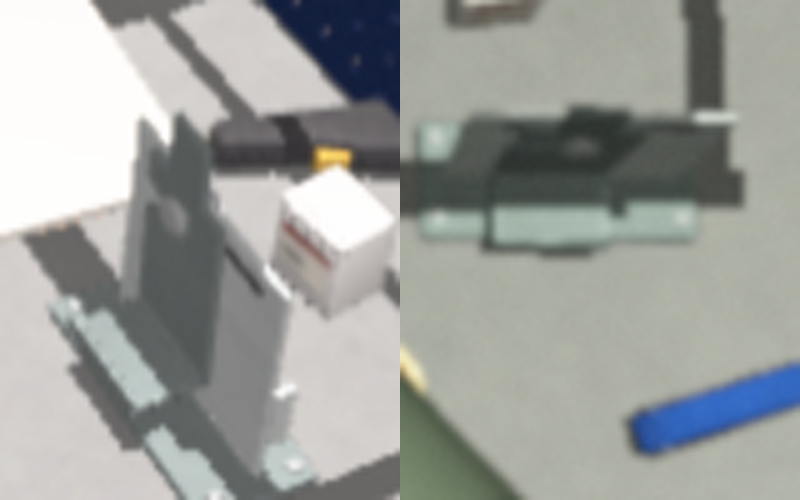

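The shelf hangs upright on the pin with the head in front of its plate at inset (172,215), and its tab and corners are where predicted, so the notch is home. Handing in.

```bash
python3 -c "
from h import *
print(bot.job_done())"
```

```text
the job is handed in; nothing more can be done
None
```

The slotted shelf hangs upright on the stand's pin, seated in its notch and released. I handed the job in at about 24 s on the robot's clock; the hand-in call returned no verdict, so the result isn't confirmed.

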